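Raise the inspection camera to its upper stop and hold it there

ROBOT

A 6-joint arm with a two-finger parallel gripper is mounted at the origin on the work surface. World frame = base frame: x ahead of the robot, y to its left, z up, the work surface at z = 0. Lengths are in mm, angles in degrees, forces in N, time in s.
With the tool pointing down it reaches from about 350 to 850 mm from the base axis. Payload 8.1 kg.
Tool frame: the origin (TCP) lies on the centre line of the jaws, within the pads' length; the fingertips stand r.tip_extent ahead of it and the grasp point (between the pads) lies 8 mm behind it (r.tip_extent is the distance from the TCP to the fingertips, in mm); z points along the fingers, y is the direction in which the jaws open and shut (so a half turn about z gives the same grasp; the last joint's range is limited). The gripper opens to 85 mm and grips with 20 to 120 N. Pads are 22 mm wide; open, the fingers measure 114 mm over their backs; the gripper's body (76 mm by 85 mm) begins 54 mm behind the grasp point. The pads swing forward as they close: fully open they stand 13 mm farther back than shut.
Start: joints at [-78.404, 7.471, 85.268, -0, 87.261, -4.893], TCP at [170.326, -575.321, 242.292] pointing down, gripper open.
Joint ranges: [-169.43, 169.43], [-51.17, 129.36], [1.28, 143.12], [-76.62, 256.62], [0, 156.53], [-152.29, 152.29]. Speed limits (degrees/s): [136.94, 136.94, 159.86, 180, 180, 180].

INTERFACE

Orientations are given as [roll, pitch, yaw] about the fixed x, y, z axes, in that order (R = Rz(yaw) Ry(pitch) Rx(roll)).
In Python, from bench import sense, optics, hand_in, spotter, r gives the robot as it stands.
- The arm moves only by the tool apply_moves, never from a script. Its argument "series" is a list of rows, each a list of 3 entries, a list of its own where there are three numbers: the opening, from 0 (shut) to 1 (fully open), then the shift along the world's x, y, z in m, then the turn about the world's z in rad. In form: [[grip, [x, y, z], turn], ...]. A call has 1 to 5 rows; each row is the pose to reach, as a shift and turn from the pose measured when the call began; what a row does not reach only later rows make up. A row lasts 1/8 s, in which the tool goes at most 62.5 mm and 10.7 degrees, less where a joint would pass 70% of its speed; a pose out of reach is approached as far as the arm can. A call with a gripper value outside its range is refused whole. The fingers move at their own pace and stop on an object; "grip_force" is the grip in N (left out, the last holds). Time passes only in rows, so rows that repeat a pose let the fingers close. It gives the time, the measured TCP pose, the force and the opening at its end, in the units of the state.
- sense(): the state, without advancing time (a new reading comes with each control period).
- optics.snapshot(name): name is "scene" or "top" or "wrist"; returns a dict with "color" (400x640x3 uint8, blue, green, red), "intrinsics" (3x3 intrinsics, pixels), "rvec" (rotation vector, rad) and "tvec" (3), from world to camera coordinates, as OpenCV has them. Camera axes: x right, y down, z forward; pixel columns grow to the right and rows downward; lengths in mm; the calibration is good to about 2 mm. A picture is of the moment at which its call begins. There is no depth.
- hand_in(): hands the job in, once; it reports no verdict.
Trained networks look in a picture, given as the dict that the camera call returned (one of the last four; its "shot" number tells which), for a name from the list of things; names that differ only in an ending like _2 or _b are one class to them, and where a whole thing is asked for, a point or a joint stands for the part that bears it (a point fixed in the world has none). Each returns a list of dicts, best first, with "p" (0 to 1); they miss things now and then, are a little off and sometimes report something else, mostly with a low value. They report only what shows in the picture. A call takes as long as a camera call.
- spotter.search_frame(picture, query): "xyz" ([x, y, z] in mm, in the coordinates of the camera as it stood for that picture, good to about 4 mm: the middle of the surface that is visible of it).
- spotter.masks_of(picture, query): "mask" (400x640 bool, what is visible of it).
The state is a dict: "time": time; "joint_pos": joint angles; "qd": joint speeds; "joint_efforts": joint torques, N m; "tool_pos": TCP position; "tcp_rot": TCP orientation; "ft_force": force on the tool from outside, world axes, zero at the start; "wrist_torque": the same for the moment, N m; "finger_gap": finger opening in mm.
Only numpy, scipy, OpenCV 4.12 (cv2) and the standard library are available. Lean on these libraries where they do the work, as an engineer would, in place of code of your own. Each camera call takes 0.05 s, during which the arm holds its last target.

TASK

The next tray of tall-stemmed vials has to go under the inspection camera, so lift the camera out of the way: take the T-handle on top of the camera post, squeeze in its release button and, keeping it squeezed, draw the post up past the first stop to the second stop at the top of its travel. The post does not lock up there, so finish while still holding the handle with the post fully up and still. Keep the stand's base plate flat on the bench where it is, and do not disturb the tray, the jar or the forceps.

Things in the scene. Friction and masses are not known exactly. Their poses are not given: they have to be found in the camera images.
- stand: Inspection camera stand, loose on the bench, about 4.7 kg. Grey base plate 260 (its x) x 200 (its y) x 10 mm; origin at the centre of the plate's underside, z up. A vertical column stands on it at x = +90 mm, y = 0; a post telescopes straight up out of the column (it cannot turn) and carries camera and T-handle. It starts to tip or lift at an upward pull of roughly 30 N
- column_foot (a point): Point on the bench under the column's axis. Column: aluminium, 28 mm across, with a black collar 36 mm across whose top is 160 mm above the bench; the steel post in it is 18 mm across
- lens (a point): Centre of the camera's lens, which points down, 120 mm above the bench with the post down, 95 mm from the column axis towards the plate's -x. Black camera 44 x 44 mm, top 182 mm above the bench, on an arm and clamp fixed to the post (162 to 180 mm above the bench, post down). Post, camera and handle together weigh about 0.5 kg (0.1 kg either way); sliding friction about 1.5 N
- handle: T-handle on the post's top: grey bar 100 mm long (its y, parallel to the plate's y), 26 mm thick (its x, the plate's x), 28 mm high; origin at the bar's centre, on the column axis, 215 mm above the bench with the post down, 335 mm fully up. 20 mm free below the bar down to the clamp, but for a neck 24 mm across in the middle
- button_face (a point): Centre of the outer face of the release button: round steel push button 20 mm across in the middle of the bar's +x face (turned away from the camera), at mid height, standing 5 mm proud. Gripping the middle of the bar across its thickness (31 mm over the button) squeezes the button in flush
- release (a joint): Release button travel, m: 0 is out (locked), 0.005 fully in, flush with the bar. Spring: 3 N to start, 8 N fully in. From about 0.003 the lock pin is clear. If the button is let go, the pin springs into its hole at the lowest position or at the first stop and locks the post both ways
- post (a joint): Height of the post above its lowest position, m: 0 fully down (locked at the start), 0.060 first stop (locks there unless the button is kept in), 0.120 second stop, the solid upper end of travel, where nothing locks: the post sinks under its weight if not held
- tray: Waiting tray of 20 glass vials with tall thin stems: black tray 122 x 100 x 22 mm, stems to 185 mm; origin at the centre of its underside. Stands to one side of the stand. To be left alone
- jar: Closed clear plastic jar with white lid, 64 mm across, 85 mm tall; origin at the centre of its underside. Stands to one side of the stand. To be left alone
- forceps: Steel forceps lying on the bench behind the column, 137 mm long, 8 mm high; origin near the middle on the bench. To be left alone

How it is judged (in metres and radians):
On the way, in this order (a step that is already met when the one before it is completed fails the run):
1. the release button is squeezed in by the fingers with the post still down (value of joint release above 0.003 m and value of joint post below 0.02 m and contact force between the fingers and handle above 3 N), for 0.1 s.
2. the post is drawn up past the first stop (value of joint post above 0.075 m and contact force between the fingers and handle above 3 N), for 0.05 s.
3. the post is up at the second stop, held by the handle (value of joint post above 0.114 m and contact force between the fingers and handle above 3 N), for 0.3 s.
At the end, for the whole second after the job is handed in: Post within 6 mm of its second stop and still (20 mm/s), fingers gripping the handle with over 3 N, base plate flat (column foot up less than 4 mm, tilt under 0.03 rad) and within 30 mm of where it stood; tray, jar and forceps within 15 mm of their places (all of step 3 and velocity of joint post between -0.02 and 0.02 m/s and height (world z) of handle above 0.327 m and height (world z) of column_foot below 0.004 m and angle between stand's own z axis and vertical below 0.03 rad and distance of column_foot from where it was at the start of the episode below 0.03 m and distance of each of tray, jar, forceps from where it was at the start of the episode below 0.015 m); the arm keeps its last pose, push and grip.
It fails at once if the stand is lifted or tipped off the bench (height (world z) of column_foot above 0.01 m or angle between stand's own z axis and vertical above 0.07 rad).
It fails at once if the stand is shoved along the bench (distance of column_foot from where it was at the start of the episode above 0.04 m).
It fails at once if the tray, the jar or the forceps are disturbed (distance of any of tray, jar, forceps from where it was at the start of the episode above 0.02 m or angle between any of tray, jar's own z axis and vertical above 0.2 rad).
It also fails if it takes over 32 s, if anything falls off the work surface, if the arm or the gripper's body presses on something with over 40 N, if the wrist force passes 120 N, or if a joint passes its speed limit or range.

## Working session

There is one attempt and no reset: what is moved stays moved. The work goes in short steps, Python scripts to look and compute and a tool call to move; the robot and the scene stay as the last step left them, time stands still between calls to the robot, and variables do not carry over. Pictures are saved under pics/ and viewed, and the job is handed in when it is done.

Besides the shell and the picture viewer there is one more tool, called after "Request:" as a command line: name --argument value ..., lists and objects as JSON in quotes. apply_moves: Moves the arm, as the interface text tells. Its arguments: {"type":"object","properties":{"series":{"type":"array"},"grip_force":{"type":"number"}},"required":["series"]}

```bash
ls; mkdir -p pics
python3 - <<'E'
from bench import sense, optics, spotter, r
import cv2,numpy as np
s=sense();print(s); print(r.tip_extent)
for n in ["scene","top"]:
    p=optics.snapshot(n); cv2.imwrite(f"pics/{n}0.png",p["color"])
    R=cv2.Rodrigues(np.array(p["rvec"],float))[0];t=np.array(p["tvec"],float).ravel()
    print(n,"cam at",(-R.T@t).round(0))
    for q in ["handle","button_face","stand","column_foot","lens","tray","jar","forceps"]:
        try:
            for d in spotter.search_frame(p,q)[:2]:
                print(q,round(d["p"],2),(R.T@(np.array(d["xyz"])-t)).round(1))
        except Exception as e: print(q,e)
E
```

```text
pics
{'time': 0.0, 'joint_pos': array([-7.84061411e+01,  7.51522911e+00,  8.53291721e+01,  7.76716149e-04,
        8.72602709e+01, -4.89233084e+00]), 'qd': array([-0.07623573, -0.06457541, -0.08444783,  0.11908831, -0.00014301,
       -0.00425878]), 'joint_efforts': array([-2.82697212e-03, -5.69395173e+01, -5.00560462e+01, -6.62418315e-04,
        1.45097214e-02,  2.37027422e-05]), 'tool_pos': array([ 170.19906971, -574.81211526,  241.24416419]), 'tcp_rot': array([-1.79895775e+02, -9.69973811e-03,  1.64861430e+01]), 'ft_force': array([-0.2029484 , -0.62056767,  0.72426754]), 'wrist_torque': array([-0.00027459, -0.00054999, -0.00198763]), 'finger_gap': 85.59650038218805}
11.0
scene cam at [1685. -176.  974.]
handle 0.85 [553.3  -5.6 222.1]
stand 0.93 [513.7 -26.1  11.8]
column_foot 0.8 [510.9 -26.4  14. ]
column_foot 0.64 [554.   -7.3 223.6]
lens 0.68 [556.1 -14.7 208.2]
tray 0.97 [410.  216.1  61.8]
jar 0.97 [ 501.8 -302.    52.9]
forceps 0.67 [671.    4.2   4.2]
top cam at [ 419.   40. 1112.]
handle 0.81 [545.2  -5.3 229.9]
stand 0.58 [449.7 -15.1  10.1]
column_foot 0.62 [457.5 -19.2   9.4]
lens 0.74 [525.  -14.3 183.9]
tray 0.6 [389.6 215.9  33.1]
jar 0.79 [ 480.2 -293.5   82.5]
```

View pics/scene0.png

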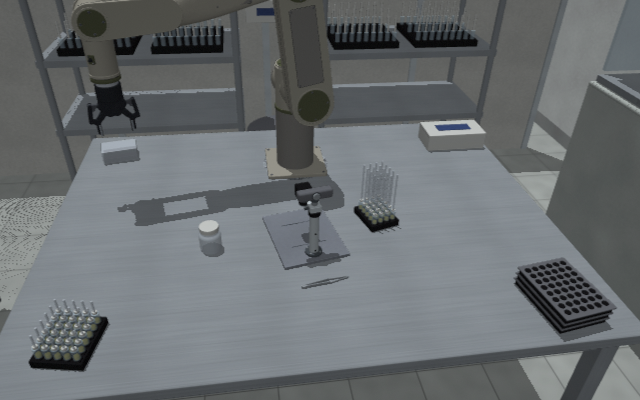

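View pics/top0.png

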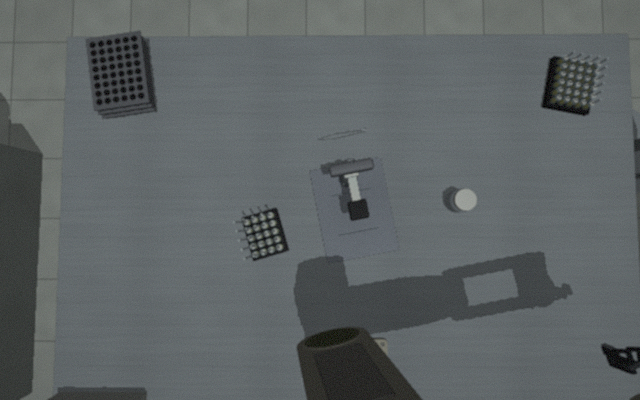

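The scene view shows the handle at about (316,192), camera head (303,190), tray (376,215), jar (209,235) and forceps (325,283). In the top view the bar runs from (330,168) to (373,163), with the camera head at (358,209). Next I measure axis and yaw from both views.

```bash
cat > h.py <<'E'
import cv2,numpy as np
from bench import sense, optics, spotter, r
def cam(p):
    R=cv2.Rodrigues(np.array(p["rvec"],float))[0];t=np.array(p["tvec"],float).ravel();return R,t,np.array(p["intrinsics"],float)
def onplane(p,uv,z):
    R,t,K=cam(p);c=-R.T@t
    d=(R.T@np.linalg.inv(K)@np.c_[np.array(uv,float),np.ones(len(uv))].T).T
    return c+d*((z-c[2])/d[:,2])[:,None]
def proj(p,X):
    R,t,K=cam(p);return cv2.projectPoints(np.array(X,float),R,t,K,None)[0].reshape(-1,2)
def mask(p,q):
    m=spotter.masks_of(p,q);return [(d["p"],d["mask"]) for d in m]
E
python3 - <<'E'
from h import *
for n in ["top","scene"]:
    p=optics.snapshot(n)
    for q,z in [("handle",222),("stand",10)]:
        for pr,m in mask(p,q)[:2]:
            ys,xs=np.nonzero(m)
            rc=cv2.minAreaRect(np.c_[xs,ys].astype(np.float32))
            W=onplane(p,cv2.boxPoints(rc),z)
            print(n,q,round(pr,2),m.sum(),np.array(rc[0]).round(1),"\n",W.round(0)[:,:2].tolist(),W.mean(0).round(1))
    im=cv2.resize(p["color"][100:300,220:460] if n=="top" else p["color"][150:310,220:420],None,fx=3,fy=3,interpolation=cv2.INTER_CUBIC)
    cv2.imwrite(f"pics/{n}1.png",im)
E
```

```text
top handle 0.77 547 [351.6 166.5] 
 [[552.0, 46.0], [568.0, -51.0], [537.0, -56.0], [522.0, 42.0]] [544.7  -4.8 222. ]
top stand 0.82 6987 [354.1 208. ] 
 [[574.0, 103.0], [613.0, -96.0], [348.0, -145.0], [310.0, 50.0]] [461.3 -21.9  10. ]
scene handle 0.9 463 [314.2 194.6] 
 [[533.0, -57.0], [514.0, 47.0], [588.0, 41.0], [604.0, -59.0]] [559.7  -7.1 222. ]
scene stand 0.68 4218 [302.2 224.7] 
 [[217.0, -160.0], [119.0, 105.0], [574.0, 96.0], [630.0, -118.0]] [385.3 -19.1  10. ]
```

View pics/top1.png

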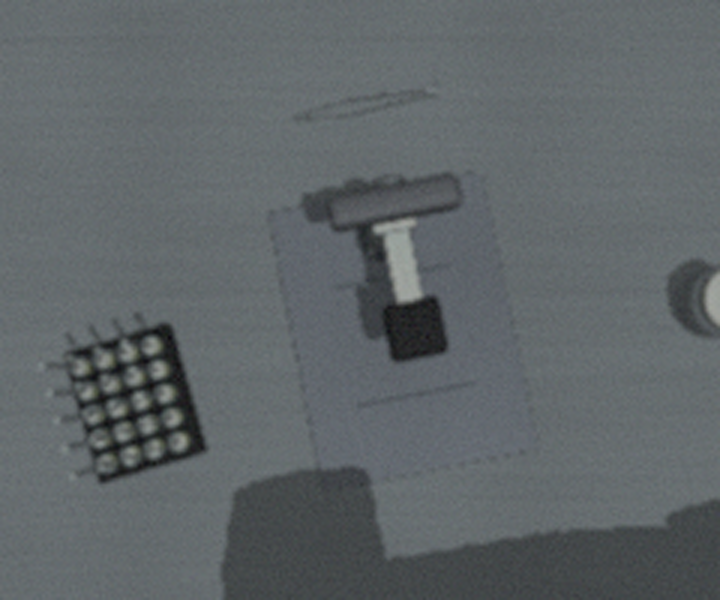

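View pics/scene1.png

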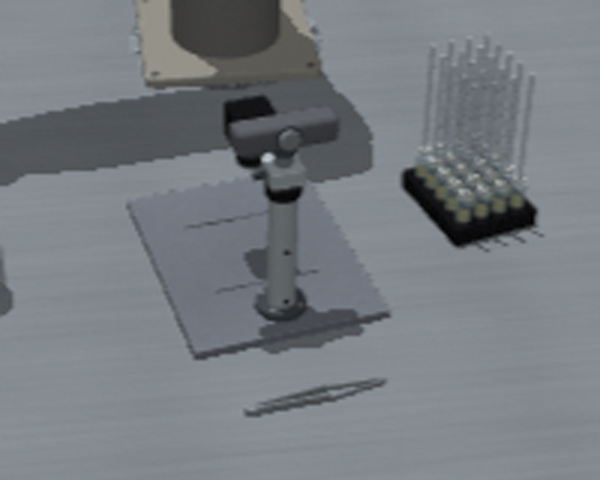

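Plate yaw comes out near 10.5°, with the handle axis at about (547, -5). Moving to hover above it, with the jaw axis along plate x (tool yaw about 100.5°).

Request:
apply_moves --series '[[1,[0.028,0.042,0.03],0.11],[1,[0.056,0.084,0.06],0.22],[1,[0.084,0.126,0.09],0.33],[1,[0.112,0.168,0.12],0.44],[1,[0.14,0.21,0.14],0.55]]' --grip_force 40

```text
time: 1.82
tool_pos: [311.1, -364.1, 384.2]
tcp_rot: [179.9, 0.0, 48.2]
ft_force: [0.7, 0.4, 0.1]
finger_gap: 85.4
```

Request:
apply_moves --series '[[1,[0.03,0.045,0.0],0.11],[1,[0.06,0.09,0.0],0.22],[1,[0.09,0.135,0.0],0.33],[1,[0.12,0.18,0.0],0.44],[1,[0.15,0.225,0.0],0.55]]'

```text
time: 2.45
tool_pos: [461.9, -137.5, 384.5]
tcp_rot: [179.8, 0.0, 79.9]
ft_force: [1.0, -0.7, -1.3]
finger_gap: 85.2
```

Request:
apply_moves --series '[[1,[0.03,0.045,0.0],0.12],[1,[0.06,0.09,0.0],0.24],[1,[0.085,0.132,0.0],0.36],[1,[0.085,0.132,0.0],0.36]]'

```text
time: 2.95
tool_pos: [547.7, -2.5, 383.8]
tcp_rot: [179.9, -0.0, 100.9]
ft_force: [-0.1, -0.1, -0.1]
finger_gap: 85.4
```

Run:
```python
from h import *
p=optics.snapshot("wrist");cv2.imwrite("pics/w0.png",p["color"])
R,t,K=cam(p);print("cam",(-R.T@t).round(0),R.round(2).tolist(),sense()["tool_pos"],sense()["tcp_rot"])
for q in ["handle","button_face","lens","stand"]:
    for d in spotter.search_frame(p,q)[:2]: print(q,round(d["p"],2),(R.T@(np.array(d["xyz"])-t)).round(1))
for pr,m in mask(p,"handle")[:2]:
    ys,xs=np.nonzero(m); rc=cv2.minAreaRect(np.c_[xs,ys].astype(np.float32)); W=onplane(p,cv2.boxPoints(rc),229)
    print(pr,rc,W.round(1)[:,:2].tolist(),W.mean(0).round(1))
```

```text
cam [532.  75. 516.] [[0.98, 0.19, 0.0], [0.18, -0.93, 0.31], [0.06, -0.3, -0.95]] [547.14784355  -4.09198866 384.02147512] [1.79872225e+02 3.12292107e-02 1.00687117e+02]
button_face 0.52 [561.9   3.  224.9]
lens 0.57 [522.8 -10.1 184. ]
stand 0.55 [467.2  -3.9  10.7]
0.72 ((319.5428771972656, 185.61375427246094), (111.11016845703125, 35.473777770996094), 87.79740142822266) [[519.6, 43.9], [548.2, 50.5], [572.1, -46.4], [540.4, -53.8]] [545.1  -1.4 229. ]
```

View pics/w0.png

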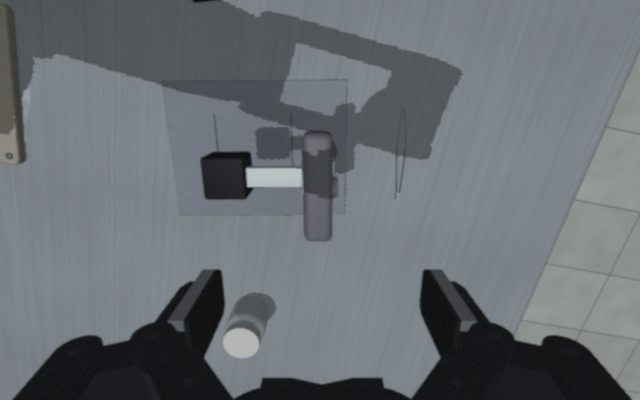

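Wrist view: the bar spans about (304..332, 130..241), with the button side at (336,186), the camera head at (226,176) and the jaws straddling x≈321. So it is nearly centred. I'll refine with a box fit across views.

Run:
```python
from h import *
from scipy.optimize import minimize
from itertools import product
V=[]
for n in ["wrist","scene","top"]:
    p=optics.snapshot(n); ms=mask(p,"handle")
    if not ms: print(n,"none"); continue
    print(n,round(ms[0][0],2),ms[0][1].sum()); cv2.imwrite(f"pics/{n}2.png",p["color"])
    if ms[0][0]>.5 and ms[0][1].sum()>300: V.append((n,p,ms[0][1]))
def box(x):
    c,s=np.cos(x[3]),np.sin(x[3])
    P=np.array([[a*13,b*50,d*14] for a,b,d in product([-1,1],repeat=3)])
    return np.c_[x[0]+c*P[:,0]-s*P[:,1],x[1]+s*P[:,0]+c*P[:,1],x[2]+P[:,2]]
def cost(x,V,rep=False):
    o=[]
    for n,p,m in V:
        S=8
        h=cv2.convexHull(proj(p,box(x)).astype(np.float32))
        im=np.zeros((400*2,640*2),np.uint8)
        cv2.fillConvexPoly(im,np.round((h*2+.5)*16).astype(np.int32),255,shift=4,lineType=cv2.LINE_AA)
        a=cv2.resize(im,(640,400),interpolation=cv2.INTER_AREA)/255.
        o.append(1-np.minimum(a,m).sum()/np.maximum(a,m).sum())
    return o if rep else sum(o)
def fit(V):
    best=minimize(cost,[547,-5,215,.185],args=(V,),method="Nelder-Mead",options=dict(initial_simplex=np.array([[547,-5,215,.185],[555,-5,215,.185],[547,3,215,.185],[547,-5,225,.185],[547,-5,215,.25]]),maxiter=600))
    x=best.x;print([v[0] for v in V],x[:3].round(1),np.degrees(x[3]).round(1),np.round(cost(x,V,True),2))
fit(V)
for k in range(len(V)):
    if len(V)>2: fit(V[:k]+V[k+1:])
```

```text
wrist 0.61 3205
scene 0.89 503
top 0.8 293
['wrist', 'scene'] [544.1  -5.1 212.9] 10.7 [0.13 0.14]
```

View pics/scene2.png

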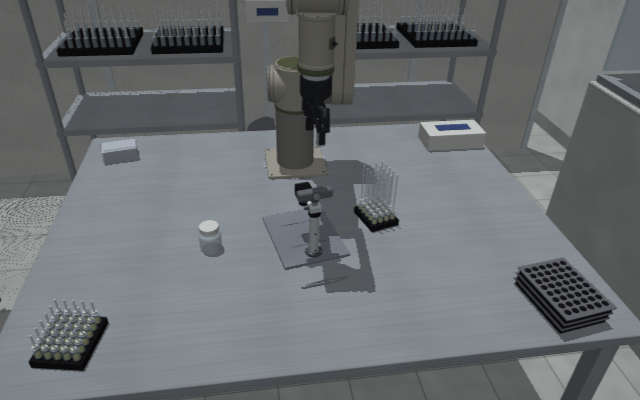

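The fit puts the handle at (544, -5, 213), yaw 10.7°, against a stated height of 215. The present TCP x/y and yaw suit the 31 mm grasp over the button. Descending part way.

Request:
apply_moves --series '[[1,[0,0,-0.035],0],[1,[-0.001,0,-0.07],0],[1,[-0.001,0,-0.1],0],[1,[-0.001,0,-0.12],0],[1,[-0.001,0,-0.12],0]]'

```text
time: 4.18
tool_pos: [544.9, -5.8, 263.1]
tcp_rot: [180.0, -0.0, 100.5]
ft_force: [0.3, -0.6, 0.7]
finger_gap: 85.3
```

Run:
```python
from h import *
p=optics.snapshot("wrist");cv2.imwrite("pics/w3.png",p["color"])
R,t,K=cam(p);s=sense();print(s["tool_pos"],s["tcp_rot"])
for q in ["handle","button_face"]:
    for d in spotter.search_frame(p,q)[:2]: print(q,round(d["p"],2),(R.T@(np.array(d["xyz"])-t)).round(1))
```

```text
[545.66793819  -5.87076495 264.73675253] [1.79835318e+02 3.41776282e-02 1.00495528e+02]
handle 0.87 [541.3   7.3 231.1]
handle 0.59 [527.1  -9.3 224.8]
button_face 0.71 [557.8   5.9 223.6]
```

View pics/w3.png

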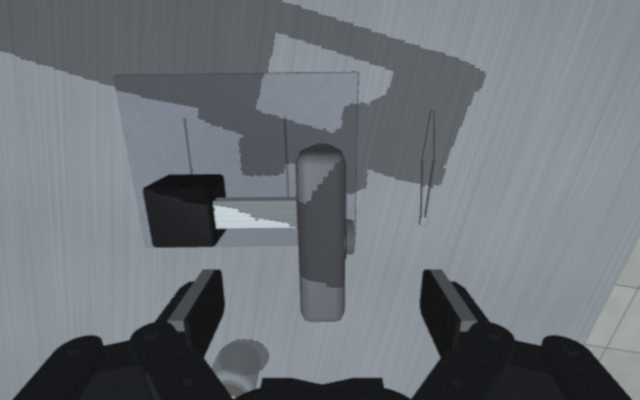

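Wrist view: bar columns 297..346, button at (349,237), jaw midline x≈321. I'll check the button and bar-end positions by ray.

Run:
```python
from h import *
p=optics.snapshot("wrist")
print("button",onplane(p,[[349,237]],214).round(1))
c,s=np.cos(np.radians(10.6)),np.sin(np.radians(10.6))
for x,y,z in [(544,-5,213),(547,-5,215),(545,-7,214),(545,-4,214)]:
    pts=[[x+c*15.5,y+s*15.5,z]]+[[x+c*a*12-s*b*50,y+s*a*12+c*b*50,z+d] for a,b,d in [(-1,1,12),(1,1,12),(-1,-1,12),(1,-1,12)]]
    print((x,y,z),proj(p,pts).round(0).tolist())
ms=mask(p,"handle")
ys,xs=np.nonzero(ms[0][1]);print(ms[0][0],xs.min(),xs.max(),ys.min(),ys.max())
print(sense()["tool_pos"])
```

```text
button [[561.8  -3.5 214. ]]
(544, -5, 213) [[345.0, 234.0], [295.0, 152.0], [342.0, 152.0], [299.0, 318.0], [339.0, 318.0]]
(547, -5, 215) [[350.0, 236.0], [300.0, 154.0], [348.0, 154.0], [304.0, 321.0], [344.0, 321.0]]
(545, -7, 214) [[346.0, 238.0], [296.0, 157.0], [343.0, 156.0], [300.0, 323.0], [340.0, 322.0]]
(545, -4, 214) [[347.0, 233.0], [297.0, 151.0], [344.0, 151.0], [301.0, 318.0], [341.0, 318.0]]
0.92 292 350 145 317
[546.61669742  -5.9891087  266.41067107]
```

Request:
apply_moves --series '[[1,[0.001,0,-0.02],0],[1,[0.001,0,-0.04],0],[1,[0.001,0,-0.058],0],[1,[0.001,0,-0.058],0],[1,[0.001,0,-0.058],0]]'

```text
time: 5.05
tool_pos: [547.7, -6.0, 208.5]
tcp_rot: [179.7, 0.1, 100.5]
ft_force: [0.1, -0.4, 0.4]
finger_gap: 85.3
```

Run:
```python
from h import *
p=optics.snapshot("wrist");cv2.imwrite("pics/w4.png",p["color"])
p=optics.snapshot("scene");cv2.imwrite("pics/s4.png",cv2.resize(p["color"][150:310,220:420],None,fx=4,fy=3.7,interpolation=cv2.INTER_CUBIC))
s=sense();print(s["tool_pos"],s["tcp_rot"],s["ft_force"])
```

```text
[548.15109885  -6.00904741 209.34025908] [1.79573648e+02 1.12657036e-01 1.00495952e+02] [ 0.80795474 -0.1643823   0.86840945]
```

View pics/w4.png

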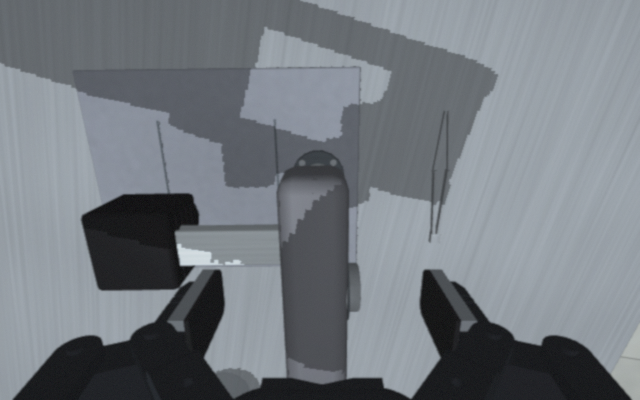

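View pics/s4.png

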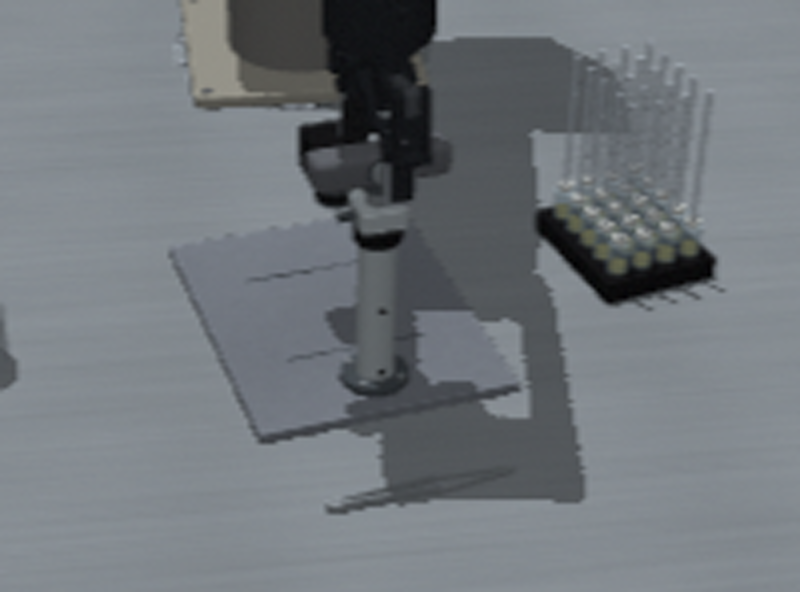

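Wrist view: bar plus button spans columns 278..360, centre about 319, between jaws centred at 321. Scene view: the near finger stands in front of the button, at (400,160) against (383,180), as perspective predicts. Closing.

Request:
apply_moves --series '[[0.5,[0,0,-0.002],0],[0.42,[0,0,-0.002],0],[0.4,[0,0,-0.002],0],[0.38,[0,0,-0.002],0],[0.38,[0,0,-0.002],0]]' --grip_force 40

```text
time: 5.78
tool_pos: [548.0, -6.1, 207.4]
tcp_rot: [179.6, 0.1, 100.5]
ft_force: [-2.0, -0.4, 1.9]
finger_gap: 32.3
```

Request:
apply_moves --series '[[0,[0,0,0],0],[0,[0,0,0],0],[0,[0,0,0],0],[0,[0,0,0],0]]'

```text
time: 6.28
tool_pos: [545.2, -6.6, 207.8]
tcp_rot: [180.0, 0.1, 100.5]
ft_force: [-21.7, -3.1, 13.9]
finger_gap: 25.5
```

Run:
```python
from h import *
p=optics.snapshot("wrist");cv2.imwrite("pics/w5.png",p["color"])
p=optics.snapshot("scene");cv2.imwrite("pics/s5.png",cv2.resize(p["color"][150:310,220:420],None,fx=4,fy=3.7,interpolation=cv2.INTER_CUBIC))
s=sense();print(s["tool_pos"],s["tcp_rot"],s["ft_force"],s["finger_gap"])
```

```text
[545.14714687  -6.62601219 207.73520778] [1.79969431e+02 1.10819678e-01 1.00505797e+02] [-21.38499112  -2.92565895  13.7015346 ] 25.217282889143913
```

View pics/w5.png

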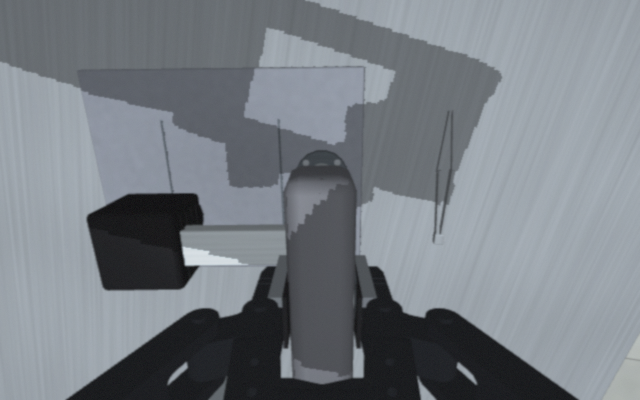

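View pics/s5.png

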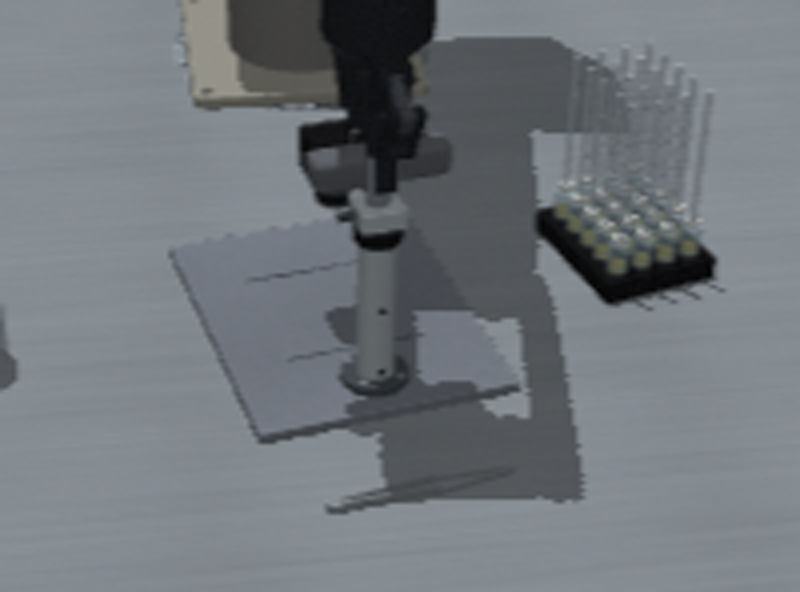

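Gap is 25.4 mm (flush on the 26 mm bar), so the button is squeezed in. A side load of -21 N x shows the bar centre is about 3 mm in -x of the tool. A zero shift re-targets to the measured pose and should relax this.

Request:
apply_moves --series '[[0,[0,0,0.001],0],[0,[0,0,0.001],0]]'

```text
time: 6.62
tool_pos: [545.0, -6.7, 208.3]
tcp_rot: [180.0, 0.1, 100.5]
ft_force: [-2.1, -0.8, -3.5]
finger_gap: 25.5
```

Relaxed. Drawing up.

Request:
apply_moves --series '[[0,[0,0,0.006],0],[0,[0,0,0.015],0],[0,[0,0,0.025],0],[0,[0,0,0.035],0],[0,[0,0,0.045],0]]'

```text
time: 7.25
tool_pos: [544.9, -6.7, 254.1]
tcp_rot: [180.0, 0.1, 100.5]
ft_force: [1.8, -1.0, -6.4]
finger_gap: 25.4
```

Moving freely: -6.4 N is the post's weight plus friction, and the gap is unchanged.

Request:
apply_moves --series '[[0,[0,0,0.01],0],[0,[0,0,0.02],0],[0,[0,0,0.03],0],[0,[0,0,0.04],0],[0,[0,0,0.048],0]]'

```text
time: 7.88
tool_pos: [544.9, -6.7, 302.8]
tcp_rot: [180.0, 0.1, 100.5]
ft_force: [0.8, -1.1, -5.8]
finger_gap: 25.9
```

Request:
apply_moves --series '[[0,[0,0,0.006],0],[0,[0,0,0.011],0],[0,[0,0,0.016],0],[0,[0,0,0.02],0],[0,[0,0,0.02],0]]'

```text
time: 8.5
tool_pos: [544.9, -6.7, 323.5]
tcp_rot: [180.0, 0.1, 100.5]
ft_force: [-1.7, -1.1, -2.7]
finger_gap: 25.2
```

Request:
apply_moves --series '[[0,[0,0,0.001],0],[0,[0,0,0.002],0],[0,[0,0,0.003],0],[0,[0,0,0.003],0]]'

```text
time: 9.0
tool_pos: [544.9, -6.7, 326.5]
tcp_rot: [180.0, 0.1, 100.5]
ft_force: [0.4, -1.1, -4.3]
finger_gap: 25.7
```

Request:
apply_moves --series '[[0,[0,0,0.001],0],[0,[0,0,0.0015],0],[0,[0,0,0.0015],0]]'

```text
time: 9.38
tool_pos: [544.9, -6.7, 327.8]
tcp_rot: [180.0, 0.1, 100.5]
ft_force: [1.4, -1.0, -8.0]
finger_gap: 25.5
```

Request:
apply_moves --series '[[0,[0,0,0.001],0],[0,[0,0,0.001],0],[0,[0,0,0.001],0]]'

```text
time: 9.75
tool_pos: [544.9, -6.7, 327.9]
tcp_rot: [-180.0, 0.1, 100.5]
ft_force: [4.8, -2.4, -15.4]
finger_gap: 25.7
```

The stop is reached: the height holds at 327.9 (+120 mm) and the pull rose to 15 N, below the 30 N tipping pull. Checking by picture.

Run:
```python
from h import *
for n in ["scene","top"]:
    p=optics.snapshot(n); R,t,K=cam(p)
    for q in ["handle","lens","tray","jar","forceps","stand"]:
        for d in spotter.search_frame(p,q)[:1]: print(n,q,round(d["p"],2),(R.T@(np.array(d["xyz"])-t)).round(1))
    if n=="scene": cv2.imwrite("pics/s6.png",cv2.resize(p["color"][110:310,180:420],None,fx=3,fy=3,interpolation=cv2.INTER_CUBIC))
for i in range(4):
    optics.snapshot("wrist");s=sense();print(s["time"],s["tool_pos"].round(2),s["ft_force"].round(1),round(s["finger_gap"],1))
```

```text
scene handle 0.76 [554.1 -19.6 341.3]
scene lens 0.59 [555.1 -16.1 299. ]
scene tray 0.92 [413.5 213.   65.4]
scene jar 0.94 [ 500.8 -302.    52.3]
scene forceps 0.66 [671.2   3.7   6.9]
scene stand 0.78 [519.4 -22.3  10.1]
top handle 0.61 [441.9 -18.   11.3]
top lens 0.9 [465.6 -13.3 302. ]
top tray 0.55 [388.5 211.9  37.3]
top jar 0.92 [ 479.7 -291.6   82.1]
top stand 0.65 [437.5 -14.8   8. ]
10.5 [544.9   -6.68 327.91] [  5.1  -1.5 -16.3] 25.5
10.55 [544.88  -6.67 327.86] [  5.7  -0.8 -15.7] 25.3
10.6 [544.87  -6.65 327.86] [  5.   -1.9 -16.3] 25.6
10.65 [544.89  -6.68 327.9 ] [  5.4  -1.1 -15.9] 25.5
```

View pics/s6.png

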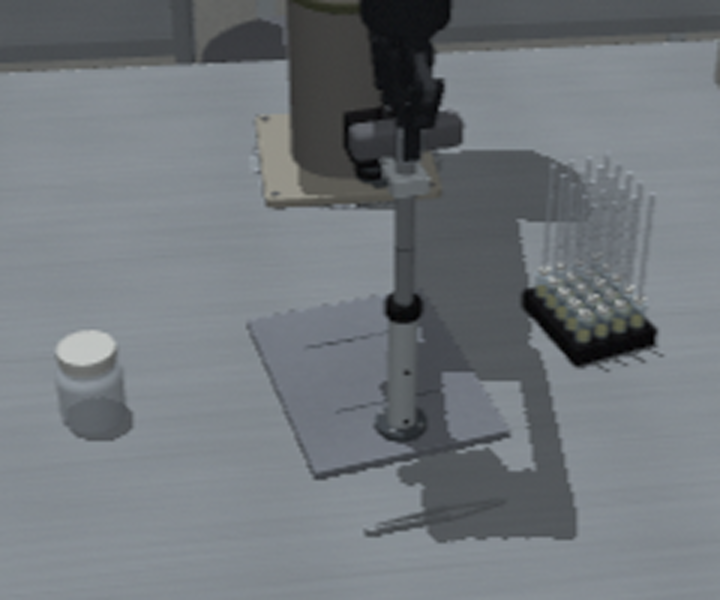

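The scene picture shows the post extended well above the collar at (403,307), the handle held at (407,135), and the plate flat in place. Jar, tray and forceps have not moved. The readings are steady, so I'm handing in.

```bash
python3 -c "
from bench import hand_in,sense
print(hand_in());s=sense();print(s['time'],s['tool_pos'],s['ft_force'],s['finger_gap'])"
```

```text
the job is handed in; nothing more can be done
None
the job is handed in; nothing more can be done
```

The post is up at its second stop, with the handle still gripped and the button held in. I handed the job in at about 10.7 s of the 32 s allowed; it reports no verdict.

I located the handle from three views, gripped the bar across the button at 40 N, and drew it straight up about 120 mm to the stop.

**Last checks:**
- **Button:** the finger gap was 25.5 mm, which means the button is flush with the 26 mm bar.
- **Post:** the tool height held at 327.9 mm, up from about 208 mm at the grasp. The network saw the handle at about 341 mm, against the stated 335 mm.
- **Pull:** the final pull settled at about 16 N, below the 30 N at which the stand starts to tip.
- **Surroundings:** the plate looked flat and in place. Tray, jar and forceps were within about 4 mm of their starting readings, which is the detector's noise; the forceps were only found in the scene view.

**Disagreements:**
- **Grasp off centre:** on closing, the grip was about 3 mm off centre and pushed the stand sideways with about 21 N. I relaxed this before lifting, and no plate shift was visible.
- **Top view:** its "handle" detection after the lift was a false hit near the plate, because the hand hid the bar, so I ignored it.

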